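# Fit a set collar on the flat of a positioner shaft

### The job

Two small antenna-positioner drives stand on the bench, one with its shaft collar fitted and one with a bare shaft. On the bare one, take the upright D-shaped shaft across its flat with your fingers and turn it until the flat squarely faces the pointer on the housing; then slip the loose collar on, its set screw square on the flat, fully down on the shoulder. Finish while still holding the collar there in the fingers, with the flat still facing the pointer, ready for the screw to be tightened; leave the finished drive untouched and the ferrite, adapter and bung where they are.

Things in the scene. Friction and masses are not known exactly. Their poses are not given: they have to be found in the camera images.
- drive_bare: Fixed drive without a collar. Base plate 88 x 78 mm (x, y) and 8 mm high, aluminium housing 72 x 60 mm up to 46 mm, then a fixed round boss of 36 mm diameter up to 70 mm (its top is the shoulder), and above that the bare upright steel shaft, up to 110 mm. A flat dark triangular pointer, 4 mm high, lies on top of the housing on the drive's -x side and points inward at the shaft; a brass connector is on the +x side. Origin: on the worktop, under the shaft axis; z up.
- shoulder (a point): Centre of the boss top of the bare drive, on the shaft axis, 70 mm above the worktop: the collar's underside rests here when fully down. Axes as the drive's.
- shaft_mid (a point): The bare upright shaft: on its axis, half-way up its 40 mm above the shoulder. Diameter 26 mm, with one flat along its whole height, 8 mm from the axis and 20 mm wide (so 21 mm thick across the flat, 26 mm elsewhere); the top edge is chamfered 4 mm wide over the top 5 mm. Turns with the shaft: its x axis points from the axis out through the flat, z is up.
- shaft_flat (a point): The flat of the bare shaft (the face that a finger must press on while turning it); the point is in the middle of the flat face, x points outward from it.
- shaft (a joint): Turning of the bare shaft in its housing, rad: 0 when the flat squarely faces the pointer (the drive's -x), positive counter-clockwise seen from above. Starts between 0.5 and 1.3; free to turn from -3 to 3 with about 0.06 Nm of friction, stays where it is left.
- drive_fitted: The other, identical fixed drive, whose shaft already has its collar; it is finished and does not move. Origin: on the worktop, under its shaft axis.
- collar_mid (a point): The loose steel shaft collar, 0.08 to 0.17 kg, lying flat on the worktop: 22 mm high, two parallel wrench flats 44 mm apart on its +y and -y sides (24 mm long, to grip), round (44 mm) otherwise, bore 30 mm right through. This point is the centre, half-way up (11 mm above the underside). Its x axis points towards the set screw, z up.
- collar_screw (a point): The set screw of the collar: a dark round screw head, 11 mm across, half-way up on the collar's +x side, reaching out to 30 mm from the collar's axis; this point is 25 mm from the axis. Inside, its 6 mm wide tip stands into the bore, to 9.3 mm from the axis, so the collar goes over the shaft only with the screw at the flat (to within about 10 degrees).
- ferrite: Bystander: grey clip ferrite block, 22 x 34 x 20 mm, loose. Origin under its centre.
- adapter: Bystander: silvery coaxial adapter, 38 x 22 x 21 mm, loose. Origin under its centre.
- bung: Bystander: black rubber bung, 26 mm across, 16 mm high, loose. Origin under its centre.
- collar: The same loose collar; this origin is the centre of its underside, axes as for collar_mid.

How it is judged:
On the way:
1. the fingers grip the bare shaft on its flat, and the flat faces the pointer (contact force between the fingers and shaft_c1 above 2 N and value of joint shaft between -0.2 and 0.2 rad), for 0.2 s.
At the end, for the whole second after the job is handed in: The collar is on the bare shaft (within 5 mm of its axis), fully down on the shoulder (within 2.5 mm, tilted less than 7 degrees), its set screw over the flat (within 14 degrees), the flat facing the pointer (within 11 degrees), and the fingers hold the collar with more than 3 N (value of joint shaft between -0.2 and 0.2 rad and horizontal distance between collar_mid and shoulder below 0.005 m and z of collar_mid in the frame of shoulder between 0.008 and 0.0135 m and angle between collar_mid's own z axis and vertical below 0.12 rad and angle between the x axis of collar_mid and the x axis of shaft_mid, either way round below 0.25 rad and x of collar_screw in the frame of shaft_mid above 0.015 m and contact force between the fingers and collar above 3 N and linear speed of collar below 0.02 m/s); the arm keeps its last pose, push and grip.
It fails at once if the finished drive is touched (contact force between any of the fingers, the arm, collar and drive_fitted above 2 N).
It fails at once if a bystander (ferrite, adapter or bung) is moved by more than 15 mm (distance of any of ferrite, adapter, bung from where it was at the start of the episode above 0.015 m).
It also fails if it takes over 58 s, if anything falls off the work surface, if the arm or the gripper's body presses on something with over 40 N, if the wrist force passes 120 N, or if a joint passes its speed limit or range.

### The arm

A 7-joint arm with a two-finger parallel gripper is mounted at the origin on a cart in front of the work surface, level with it; the furniture and walls round the work are solid. World frame = base frame: x ahead of the robot, y to its left, z up, the work surface at z = 0. Lengths are in m, angles in rad, forces in N, time in s.
With the tool pointing down it reaches from about 0.425 to 0.875 m from the base axis. Payload 4.7 kg.
Tool frame: the origin (TCP) lies midway between the tips of the shut fingers; the grasp point (between the pads) lies 19 mm behind it; z points along the fingers, y is the line along which they close (so a half turn about z gives the same grasp; the last joint's range is limited). The gripper opens to 85 mm and grips with 20 to 120 N. Pads are 22 mm wide; open, the fingers measure 114 mm over their backs; the gripper's body (76 mm by 85 mm) begins 54 mm behind the grasp point. The pads swing forward as they close: fully open they stand 13 mm farther back than shut.
Start: joints at [1.325, 0.321, -0.07, 1.45, 0.023, 1.371, -0.057], TCP at [0.167, -0.628, 0.231] pointing down, gripper open.
Joint ranges: [-2.86, 2.86], [-0.3, 2.09], [-1.38, 1.24], [0.06, 2.45], [-1.56, 4.7], [0.09, 2.05], [-2.69, 2.69]. Speed limits (rad/s): [2.57, 2.57, 3.14, 3.14, 3.14, 3.14, 3.14].

### API

Orientations are given as a rotation vector (axis times angle).
In Python, from plant import robot gives the robot as it stands.
- The arm moves only by the shell command python3 -m creep 'ROWS'. ROWS is JSON, a list of rows, each a list of 3 entries, a list of its own where there are three numbers: the shift along the tool's x, y, z in cm, then the turn, a rotation vector about the tool's x, y, z in rad, then the closure, from -1 (fully open) to 1 (shut). A call has 1 to 12 rows; each row shifts and turns the commanded pose from where the row before left it, along the tool's axes as they then stand; what a row does not reach is not made up. A row lasts 1/12 s, in which the tool goes at most 41.7 mm and 7.16 degrees, less where a joint would pass 70% of its speed; a pose out of reach is approached as far as the arm can. A call is refused whole if a number of a shift passes 4.17 or a number of a turn 0.125, either way. A call with a gripper value outside its range is refused whole. The fingers move at their own pace and stop on an object; the grip force is fixed at half the most. Time passes only in rows, so rows that do not move let the fingers close. It gives the time, the measured TCP pose, the force, the opening and the grip force at its end, in the units of the state.
- robot.read_state(): the state, without advancing time (a new reading comes with each control period).
- robot.get_image(name): name is "scene" or "top"; returns the picture (384x512x3 uint8, red, green, blue); there is no depth.
- robot.calibration(name): a dict with "mtx" (3x3 intrinsics, pixels), "origin" and "orientation" of the camera in the world. Camera axes: x right, y down, z forward; pixel columns grow to the right and rows downward; lengths in m; the calibration is good to about 2 mm. A picture is of the moment at which its call begins. calibration takes no time and is no camera call.
- robot.sign_off(): hands the job in; it is judged then, once.
The state is a dict: "time": time; "qpos": joint angles; "dq": joint speeds; "effort": joint torques, N m; "position": TCP position; "tcp_rot": TCP orientation; "contact_force": force on the tool from outside, world axes, zero at the start; "wrist_torque": the same for the moment, N m; "gripper_width": finger opening in m; "gripper_force": force on a finger pad.
Only numpy, scipy, OpenCV 4.12 (cv2) and the standard library are available. Lean on these libraries where they do the work, as an engineer would, in place of code of your own. Each camera call takes 0.05 s, during which the arm holds its last target. There are 200 camera calls.

## Working session

There is one attempt and no reset: what is moved stays moved. The work goes in short steps, Python scripts to look and compute and a shell command to move; the robot and the scene stay as the last step left them, time stands still between calls to the robot, and variables do not carry over. Pictures are saved under pics/ and viewed, at most 10 in all, crops included, and the job is handed in when it is done.

```bash
mkdir -p pics; ls; python3 - <<'E'
from plant import robot
import cv2,numpy as np
for n in("scene","top"):
    im=robot.get_image(n); cv2.imwrite(f"pics/{n}0.png",im[:,:,::-1]); c=robot.calibration(n); print(n,c)
print(robot.read_state())
E
```

```text
pics
scene {'mtx': array([[478.56441635,   0.        , 251.53881903],
       [  0.        , 478.56441635, 189.53985547],
       [  0.        ,   0.        ,   1.        ]]), 'origin': array([-0.14002467, -0.50443948,  0.51478451]), 'orientation': array([-1.81355546,  1.09360254, -0.63297225])}
top {'mtx': array([[495.82799211,   0.        , 251.60014364],
       [  0.        , 495.82799211, 187.87027581],
       [  0.        ,   0.        ,   1.        ]]), 'origin': array([ 0.36419496, -0.07259228,  1.04801858]), 'orientation': array([-2.0222207 ,  2.17838288, -0.26478781])}
{'time': 0.1, 'qpos': array([ 1.32510035,  0.32174259, -0.07008635,  1.45157579,  0.02259449,
        1.37078955, -0.05692111]), 'dq': array([-2.25461762e-03, -1.72178189e-03,  8.46067784e-04, -3.29057364e-03,
       -1.24387429e-03,  1.28755990e-05, -1.56387141e-03]), 'effort': array([ 3.04106034e-04, -4.94873929e+01, -3.83926146e-01, -3.15214562e+01,
        1.29127139e-02,  7.37796596e-03,  2.53793888e-05]), 'position': array([ 0.16680541, -0.62772736,  0.23032551]), 'tcp_rot': array([-3.11343755e+00, -4.06731639e-01,  4.88294164e-04]), 'contact_force': array([-0.74799589,  0.21981974, -0.37152225]), 'wrist_torque': array([-0.08586545, -0.04103574, -0.02972021]), 'gripper_force': 0.0, 'gripper_width': 0.08528278803883102}
```

View pics/top0.png

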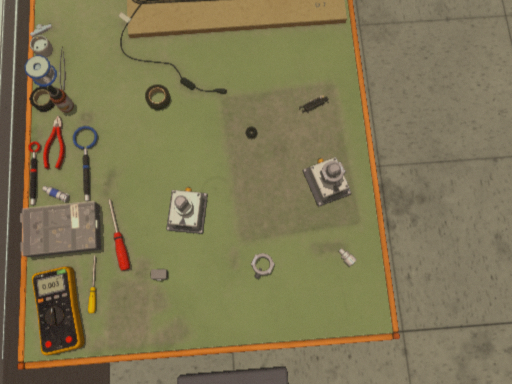

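View pics/scene0.png

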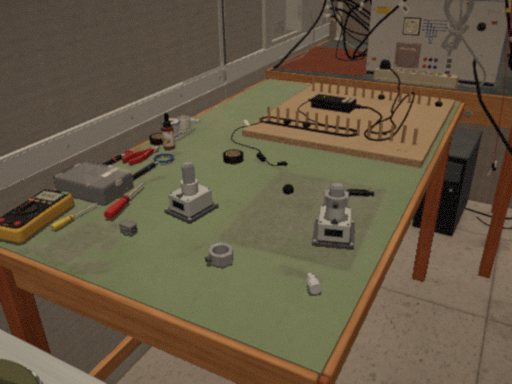

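The top view shows the bare drive at about (186,210), the loose collar at (262,265) with its screw at about (257,277), and the fitted drive at (328,180). The ferrite is at (159,274), the adapter at (347,257) and the bung at (251,132). Next I'll zoom in.

```bash
python3 - <<'E'
import cv2,numpy as np
t=cv2.imread("pics/top0.png");s=cv2.imread("pics/scene0.png")
def c(im,x,y,w=56,h=42):return cv2.resize(im[y:y+h,x:x+w],(400,300),interpolation=cv2.INTER_CUBIC)
cv2.imwrite("pics/zoom.png",np.vstack([np.hstack([c(t,160,187,64,48),c(t,235,245)]),np.hstack([c(s,155,157,84,63),c(s,195,237)])]))
E
cat > h.py <<'E'
from plant import robot
import cv2,numpy as np
from scipy.spatial.transform import Rotation as R
def ray(n,px,z):
    c=robot.calibration(n);M=R.from_rotvec(c['orientation']).as_matrix()
    d=M@np.linalg.inv(c['mtx'])@np.array([px[0],px[1],1.]);o=c['origin']
    return o+d*(z-o[2])/d[2]
def proj(n,P):
    c=robot.calibration(n);M=R.from_rotvec(c['orientation']).as_matrix()
    p=c['mtx']@(M.T@(np.asarray(P)-c['origin']));return p[:2]/p[2]
E
python3 - <<'E'
from h import *
np.set_printoptions(precision=4,suppress=True)
for a,z in(((186,210),.046),((262,265),.011),((257,277),.011),((328,180),.046),((159,274),.02),((347,257),.02)):print(a,ray("top",a,z))
print(R.from_rotvec(robot.read_state()['tcp_rot']).as_matrix())
E
```

```text
(186, 210) [0.5687 0.0422 0.046 ]
(262, 265) [ 0.4482 -0.1057  0.011 ]
(257, 277) [ 0.4245 -0.0935  0.011 ]
(328, 180) [ 0.6106 -0.2562  0.046 ]
(159, 274) [0.4449 0.1061 0.02  ]
(347, 257) [ 0.4507 -0.2819  0.02  ]
[[ 0.9664  0.2569 -0.0005]
 [ 0.2569 -0.9664  0.0016]
 [-0.0001 -0.0017 -1.    ]]
```

View pics/zoom.png

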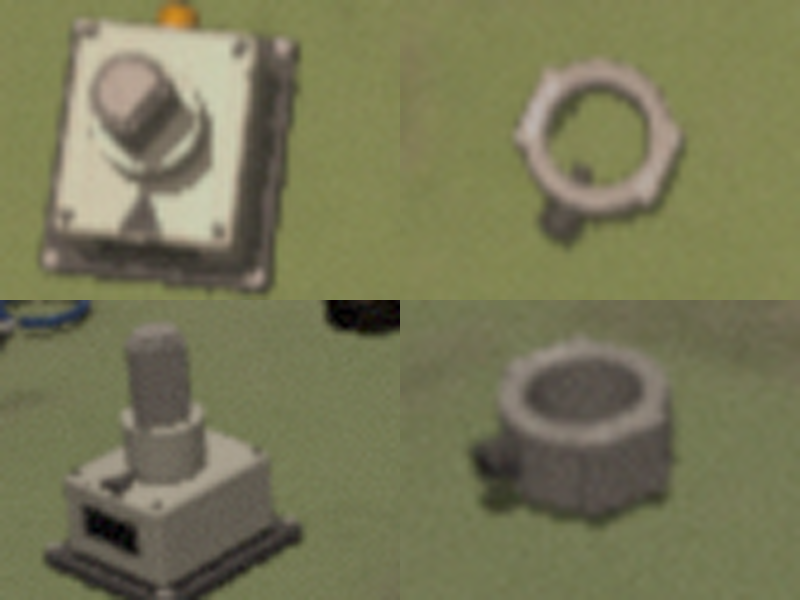

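```bash
python3 - <<'E'
from h import *
np.set_printoptions(precision=4,suppress=True)
f=lambda x,y:(160+x/6.25-.42,187+y/6.25-.42)
g=lambda x,y:(235+x/7.143-.43,245+y/7.143-.43)
ang=lambda v:np.degrees(np.arctan2(v[1],v[0]))
H=np.array([ray("top",f(*p),.046) for p in((75,20),(255,38),(235,250),(50,232))])
print("housing",H[:,:2],H.mean(0),"sides",[np.linalg.norm(H[i]-H[i-1]).round(4) for i in range(4)])
print("yaw x",ang(H[0]-H[3]),ang(H[1]-H[2]),"y",ang(H[0]-H[1])-90,ang(H[3]-H[2])-90)
B=np.array([ray("top",f(*p),0.008) for p in((45,265),(265,285),(297,45))]);print("base ctr",(B[0]+B[2])/2, np.linalg.norm(B[0]-B[1]),np.linalg.norm(B[1]-B[2]))
print("shafttop",ray("top",f(128,88),.11))
a,b=ray("top",f(130,138),.105),ray("top",f(175,95),.105);print("flat normal",ang(b-a)-90, a,b)
# collar
print("collar top ctr",ray("top",g(200,137),.022),"bore",ray("top",g(203,138),.022))
t,h=ray("top",g(183,172),.011),ray("top",g(163,225),.011);print("screw",t,h,ang(h-t))
# scene checks: collar outline in scene crop
s=lambda x,y:(195+x/7.143-.43,237+y/7.143-.43)
print("scene collar ctr",ray("scene",s(185,388-300),.022), "head",ray("scene",s(90,460-300),.011))
s2=lambda x,y:(155+x/4.762-.4,157+y/4.762-.4)
print("scene shaft top",ray("scene",s2(157,332-300),.11),"boss", ray("scene",s2(163,412-300),.07))
E
```

```text
housing [[0.6136 0.0702]
 [0.6031 0.0109]
 [0.5326 0.021 ]
 [0.543  0.081 ]] [0.5731 0.0458 0.046 ] sides [np.float64(0.0714), np.float64(0.0602), np.float64(0.0712), np.float64(0.0608)]
yaw x -8.67986268239918 -8.15917631900799 y -10.075445298596264 -9.8466481733781
base ctr [0.5736 0.0443 0.008 ] 0.07483383109806988 0.0836724658789453
shafttop [0.5749 0.0455 0.11  ]
flat normal -139.06378276154942 [0.5601 0.0462 0.105 ] [0.5727 0.0317 0.105 ]
collar top ctr [ 0.4497 -0.1068  0.022 ] bore [ 0.4494 -0.1076  0.022 ]
screw [ 0.441  -0.1014  0.011 ] [ 0.4263 -0.0945  0.011 ] 154.63641392208595
scene collar ctr [ 0.4515 -0.1066  0.022 ] head [ 0.4275 -0.093   0.011 ]
scene shaft top [0.574  0.0431 0.11  ] boss [0.5764 0.0457 0.07  ]
```

```bash
cat > go.py <<'E'
import sys
from h import *
# usage: go.py x y z yaw_of_tool_y(deg); prints shift (tool axes, cm) and turn (tool axes, rad) from the measured pose
x,y,z,a=map(float,sys.argv[1:5]);a=np.radians(a);s=robot.read_state()
M=R.from_rotvec(s['tcp_rot']).as_matrix()
T=np.array([[-np.sin(a),np.cos(a),0],[np.cos(a),np.sin(a),0],[0,0,-1]]);T[:,0]=np.cross(T[:,1],T[:,2])
np.set_printoptions(precision=4,suppress=True)
print("t",s['time'],"pos",s['position'],"yaw_y",np.degrees(np.arctan2(M[1,1],M[0,1])).round(2),"w",s['gripper_width'],"F",s['contact_force'],"gf",s['gripper_force'])
print("shift",M.T@(np.array([x,y,z])-s['position'])*100,"turn",R.from_matrix(M.T@T).as_rotvec(),"shift if turned first",T.T@(np.array([x,y,z])-s['position'])*100)
E
python3 -m creep '[[[2.36,-2.28,0],[0,0,0],-1],[[2.36,-2.28,0],[0,0,0],-1],[[2.36,-2.28,0],[0,0,0],-1],[[2.36,-2.28,0],[0,0,0],-1],[[2.36,-2.28,0],[0,0,0],-1],[[2.36,-2.28,0],[0,0,0],-1],[[2.36,-2.28,0],[0,0,0],-1],[[2.36,-2.28,0],[0,0,0],-1],[[2.36,-2.28,0],[0,0,0],-1],[[2.36,-2.28,0],[0,0,0],-1],[[2.36,-2.28,0],[0,0,0],-1],[[2.36,-2.28,0],[0,0,0],-1]]'
python3 -m creep '[[[2.36,-2.28,0],[0,0,0],-1],[[2.36,-2.28,0],[0,0,0],-1],[[2.36,-2.28,0],[0,0,0],-1],[[2.36,-2.28,0],[0,0,0],-1],[[2.36,-2.28,0],[0,0,0],-1],[[2.36,-2.28,0],[0,0,0],-1],[[2.36,-2.28,0],[0,0,0],-1],[[2.36,-2.28,0],[0,0,0],-1],[[2.36,-2.28,0],[0,0,0],-1],[[2.36,-2.28,0],[0,0,0],-1],[[2.36,-2.28,0],[0,0,0],-1],[[2.36,-2.28,0],[0,0,0],-1]]'
python3 go.py .574 .045 .2 41
```

```text
time: 1.1
position: [0.3707, -0.2894, 0.231]
tcp_rot: [-3.115, -0.407, 0.001]
contact_force: [0.8, -0.4, -0.1]
gripper_width: 0.0853
gripper_force: 0.0
time: 2.1
position: [0.5741, 0.0473, 0.2309]
tcp_rot: [3.115, 0.406, -0.001]
contact_force: [0.1, -0.4, 0.7]
gripper_width: 0.0852
gripper_force: 0.0
t 2.1 pos [0.5741 0.0473 0.2309] yaw_y -75.14 w 0.08523870031319625 F [ 0.0987 -0.4121  0.7482] gf 0.0
shift [-0.0708  0.219   3.092 ] turn [-0.0005  0.0006 -2.0271] shift if turned first [-0.1651 -0.162   3.0919]
```

```bash

python3 -m creep '[[[0,0,0],[0,0,-0.12],-1],[[0,0,0],[0,0,-0.12],-1],[[0,0,0],[0,0,-0.12],-1],[[0,0,0],[0,0,-0.12],-1],[[0,0,0],[0,0,-0.12],-1],[[0,0,0],[0,0,-0.12],-1],[[0,0,0],[0,0,-0.12],-1],[[0,0,0],[0,0,-0.12],-1],[[0,0,0],[0,0,-0.12],-1],[[0,0,0],[0,0,-0.12],-1],[[0,0,0],[0,0,-0.12],-1],[[0,0,0],[0,0,-0.12],-1]]'
python3 -m creep '[[[0,0,0],[0,0,-0.12],-1],[[0,0,0],[0,0,-0.12],-1],[[0,0,0],[0,0,-0.12],-1],[[0,0,0],[0,0,-0.12],-1],[[0,0,0],[0,0,-0.107],-1],[[-0.16,-0.16,3],[0,0,0],-1],[[0,0,3],[0,0,0],-1],[[0,0,2.5],[0,0,0],-1],[[0,0,0],[0,0,0],-1]]' >/dev/null
python3 go.py .574 .045 .076 41
python3 - <<'E'
from h import *
t=robot.get_image("top");s=robot.get_image("scene")
def c(im,x,y,w=100,h=150):return cv2.resize(im[y:y+h,x:x+w],(400,600),interpolation=cv2.INTER_CUBIC)
cv2.imwrite("pics/a.png",np.hstack([c(t,137,110),c(s,140,70)])[:,:,::-1])
E
```

```text
time: 3.1
position: [0.5735, 0.046, 0.2308]
tcp_rot: [-2.066, -2.366, 0.001]
contact_force: [0.3, 0.2, -0.2]
gripper_width: 0.0855
gripper_force: 0.0
t 3.85 pos [0.5698 0.0427 0.1409] yaw_y 41.02 w 0.08555770348206221 F [-0.8853 -0.1466 -0.8801] gf 0.0
shift [-0.1418  0.5143  6.4905] turn [-0.0073 -0.006   0.0003] shift if turned first [-0.1029  0.4669  6.4948]
```

View pics/a.png

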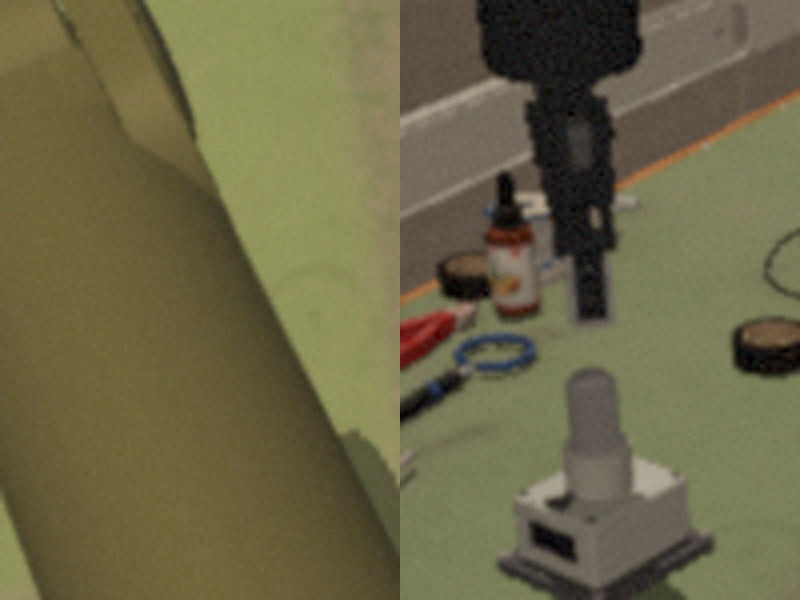

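The scene view shows the open gripper above the shaft: finger at about crop (590,300), shaft top at (592,375). The arm blocks the top view. I'll make the lateral correction and go down.

```bash

python3 -m creep '[[[-0.14,0.75,0],[-0.007,-0.006,0],-1],[[0,0,1.5],[0,0,0],-1],[[0,0,0],[0,0,0],-1]]' >/dev/null
python3 go.py .5759 .0466 .076 41
```

```text
t 4.2 pos [0.5804 0.048  0.1306] yaw_y 41.05 w 0.08558566443585293 F [-1.4351 -0.1034  0.7055] gf 0.0
shift [ 0.2189 -0.4664  5.4595] turn [0.0069 0.006  0.0009] shift if turned first [ 0.1858 -0.4292  5.4637]
```

```bash

python3 -m creep '[[[0,0,0],[0,0,0],-1],[[0,0,0],[0,0,0],-1],[[0,0,0],[0,0,0],-1]]' >/dev/null
python3 go.py .5759 .0466 .076 41
```

```text
t 4.45 pos [0.5807 0.0478 0.1319] yaw_y 41.03 w 0.08540175404265225 F [-0.2922 -0.2131 -0.3982] gf 0.0
shift [ 0.2572 -0.4807  5.5821] turn [0.0075 0.0067 0.0005] shift if turned first [ 0.2199 -0.4389  5.5871]
```

```bash

python3 -m creep '[[[0,0,0],[0.0075,0.0067,0],-1],[[0.22,-0.44,0],[0,0,0],-1],[[0,0,0],[0,0,0],-1],[[0,0,1.8],[0,0,0],-1],[[0,0,1.8],[0,0,0],-1],[[0,0,1.2],[0,0,0],-1],[[0,0,0.7],[0,0,0],-1],[[0,0,0],[0,0,0],-1],[[0,0,0],[0,0,0],-1],[[0,0,0],[0,0,0],-1]]' 
python3 go.py .5759 .0466 .076 41
```

```text
time: 5.28
position: [0.5762, 0.0468, 0.0771]
tcp_rot: [1.302, 2.859, 0.001]
contact_force: [-0.4, -0.4, 0.4]
gripper_width: 0.0854
gripper_force: 0.0
t 5.2833 pos [0.5762 0.0468 0.0771] yaw_y 41.03 w 0.0853532766783564 F [-0.4414 -0.3999  0.4122] gf 0.0
shift [ 0.0031 -0.0309  0.113 ] turn [0.0006 0.     0.0005] shift if turned first [ 0.0031 -0.0308  0.1131]
```

Aligned, so now I'll close on the shaft.

```bash

python3 -m creep '[[[0,0,0],[0,0,0],0],[[0,0,0],[0,0,0],0.3],[[0,0,0],[0,0,0],0.5],[[0,0,0],[0,0,0],0.6],[[0,0,0],[0,0,0],0.7],[[0,0,0],[0,0,0],0.8],[[0,0,0],[0,0,0],1],[[0,0,0],[0,0,0],1],[[0,0,0],[0,0,0],1],[[0,0,0],[0,0,0],1],[[0,0,0],[0,0,0],1],[[0,0,0],[0,0,0],1]]' 
python3 go.py .5759 .0466 .076 41
```

```text
time: 6.28
position: [0.5767, 0.0474, 0.0769]
tcp_rot: [1.301, 2.858, 0.003]
contact_force: [4.6, 3.5, -1.3]
gripper_width: 0.0198
gripper_force: 58.7
t 6.2833 pos [0.5767 0.0474 0.0769] yaw_y 41.05 w 0.01976244209119051 F [ 4.6092  3.4622 -1.266 ] gf 58.70565742967301
shift [-0.0061 -0.1147  0.0883] turn [0.0024 0.0001 0.0009] shift if turned first [-0.0062 -0.1144  0.0886]
```

```bash

python3 -m creep '[[[-0.027,0,0],[0,0,0.11],1],[[-0.027,0,0],[0,0,0.11],1],[[-0.027,0,0],[0,0,0.11],1],[[-0.027,0,0],[0,0,0.11],1],[[-0.027,0,0],[0,0,0.11],1],[[-0.027,0,0],[0,0,0.11],1],[[-0.027,0,0],[0,0,0.11],1],[[-0.027,0,0],[0,0,0.11],1],[[0,0,0],[0,0,0],1],[[0,0,0],[0,0,0],1],[[0,0,0],[0,0,0],1],[[0,0,0],[0,0,0],1]]' 
python3 go.py .5773 .0454 .076 -9.2
```

```text
time: 7.28
position: [0.5767, 0.0454, 0.0768]
tcp_rot: [-2.393, -2.034, -0.002]
contact_force: [3.8, 4.2, 3.7]
gripper_width: 0.0201
gripper_force: 59.1
t 7.2833 pos [0.5767 0.0454 0.0768] yaw_y -9.27 w 0.02007822802862249 F [3.7997 4.2327 3.6579] gf 59.114449741027784
shift [0.0057 0.0566 0.0808] turn [ 0.0002 -0.0013 -0.0011] shift if turned first [0.0058 0.0566 0.0807]
```

```bash

python3 -m creep '[[[0,0,0],[0,0,0],0],[[0,0,0],[0,0,0],-1],[[0,0,0],[0,0,0],-1],[[0,0,0],[0,0,0],-1],[[0,0,-1.5],[0,0,0],-1],[[0,0,-2.5],[0,0,0],-1],[[0,0,-2.5],[0,0,0],-1],[[0,0,-2],[0,0,0],-1],[[0,0,0],[0,0,0],-1],[[0,0,0],[0,0,0],-1],[[0,0,0],[0,0,0],-1]]' 
python3 go.py .450 -.1068 .16 62
```

```text
time: 8.2
position: [0.5755, 0.0439, 0.1603]
tcp_rot: [-2.395, -2.031, 0.004]
contact_force: [-0.8, -0.8, 0.0]
gripper_width: 0.0853
gripper_force: 0.0
t 8.2 pos [0.5755 0.0439 0.1603] yaw_y -9.41 w 0.08530610045970215 F [-0.7607 -0.7593  0.0148] gf 0.0
shift [-16.9218  -9.917    0.0726] turn [-0.0028 -0.0007 -1.2463] shift if turned first [  4.0051 -19.2005   0.0314]
```

```bash

python3 -m creep '[[[-2.82,-1.65,0],[0,0,0],-1],[[-2.82,-1.65,0],[0,0,0],-1],[[-2.82,-1.65,0],[0,0,0],-1],[[-2.82,-1.65,0],[0,0,0],-1],[[-2.82,-1.65,0],[0,0,0],-1],[[-2.82,-1.65,0],[0,0,0],-1],[[0,0,0],[0,0,-0.124],-1],[[0,0,0],[0,0,-0.124],-1],[[0,0,0],[0,0,-0.124],-1],[[0,0,0],[0,0,-0.124],-1],[[0,0,0],[0,0,-0.124],-1],[[0,0,0],[0,0,-0.124],-1]]' >/dev/null
python3 -m creep '[[[0,0,0],[0,0,-0.124],-1],[[0,0,0],[0,0,-0.124],-1],[[0,0,0],[0,0,-0.124],-1],[[0,0,0],[0,0,-0.124],-1],[[0,0,3],[0,0,0],-1],[[0,0,2.5],[0,0,0],-1],[[0,0,1.5],[0,0,0],-1],[[0,0,0],[0,0,0],-1],[[0,0,0],[0,0,0],-1],[[0,0,0],[0,0,0],-1]]' 
python3 go.py .450 -.1068 .004 62
python3 - <<'E'
from h import *
t=robot.get_image("top");s=robot.get_image("scene")
def c(im,x,y,w,h,W=400,H=600):return cv2.resize(im[y:y+h,x:x+w],(W,H),interpolation=cv2.INTER_CUBIC)
cv2.imwrite("pics/b.png",np.hstack([np.vstack([c(t,160,187,64,48,400,300),c(s,155,157,84,63,400,300)]),c(s,170,130,100,150)])[:,:,::-1])
E
```

```text
time: 10.03
position: [0.4511, -0.1063, 0.0917]
tcp_rot: [-0.769, -3.045, -0.0]
contact_force: [0.3, -0.3, 1.0]
gripper_width: 0.0853
gripper_force: 0.0
t 10.0333 pos [ 0.4511 -0.1063  0.0917] yaw_y 61.65 w 0.08530502883854534 F [ 0.262  -0.2883  1.0402] gf 0.0
shift [ 0.0649 -0.0986  8.7712] turn [-0.0001 -0.0008 -0.006 ] shift if turned first [ 0.0725 -0.0988  8.7711]
```

View pics/b.png

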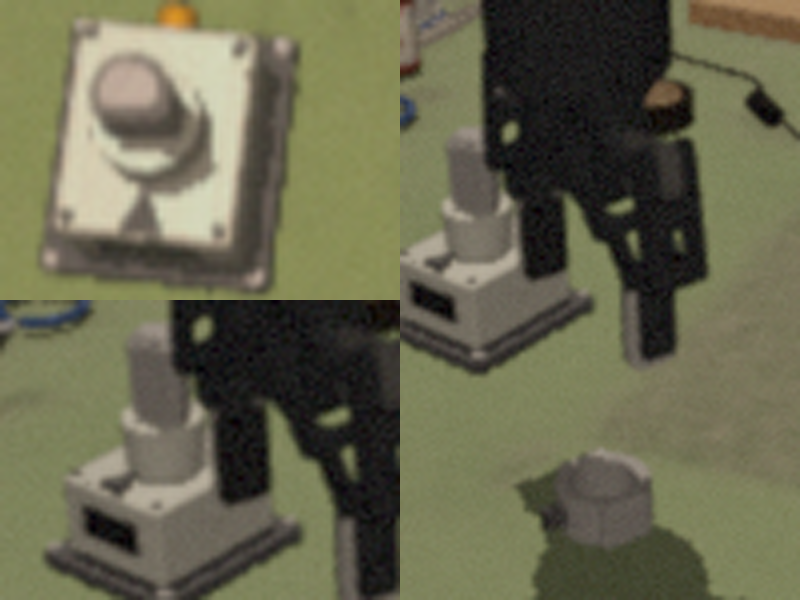

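The top crop shows the shaft's flat edge running level from about (105,130) to (165,128), facing the pointer, so the turn worked. The collar hasn't moved. I'll go down and grip it.

```bash

python3 -m creep '[[[0.07,-0.1,0],[0,0,-0.006],-1],[[0,0,3],[0,0,0],-1],[[0,0,2.5],[0,0,0],-1],[[0,0,2],[0,0,0],-1],[[0,0,1],[0,0,0],-1],[[0,0,0.5],[0,0,0],-1],[[0,0,0],[0,0,0],-1],[[0,0,0],[0,0,0],-1],[[0,0,0],[0,0,0],-1]]' 
python3 go.py .450 -.1068 .001 62
```

```text
time: 10.88
position: [0.4509, -0.1071, 0.0026]
tcp_rot: [0.76, 3.047, -0.001]
contact_force: [0.9, -0.2, -0.3]
gripper_width: 0.0854
gripper_force: 0.0
t 10.8833 pos [ 0.4509 -0.1071  0.0026] yaw_y 62.0 w 0.08540180979993003 F [ 0.929  -0.1785 -0.3008] gf 0.0
shift [ 0.0925 -0.0151  0.1599] turn [-0.0002  0.0015 -0.0001] shift if turned first [ 0.0923 -0.0151  0.16  ]
```

```bash

python3 -m creep '[[[0.09,0,0.15],[0,0,0],-0.4],[[0,0,0],[0,0,0],-0.2],[[0,0,0],[0,0,0],-0.1],[[0,0,0],[0,0,0],0],[[0,0,0],[0,0,0],0.1],[[0,0,0],[0,0,0],0.3],[[0,0,0],[0,0,0],1],[[0,0,0],[0,0,0],1],[[0,0,0],[0,0,0],1],[[0,0,0],[0,0,0],1],[[0,0,0],[0,0,0],1]]' 
python3 go.py .450 -.1068 .001 62
python3 - <<'E'
from h import *
t=robot.get_image("top");s=robot.get_image("scene")
def c(im,x,y,w,h,W=400,H=600):return cv2.resize(im[y:y+h,x:x+w],(W,H),interpolation=cv2.INTER_CUBIC)
cv2.imwrite("pics/c.png",np.hstack([c(s,180,180,80,120),c(t,225,210,70,105)])[:,:,::-1])
E
```

```text
time: 11.8
position: [0.4494, -0.1065, 0.0006]
tcp_rot: [-0.76, -3.048, 0.001]
contact_force: [-1.7, -0.3, 5.7]
gripper_width: 0.0429
gripper_force: 60.7
t 11.8 pos [ 0.4494 -0.1065  0.0006] yaw_y 61.99 w 0.04293600040649253 F [-1.731  -0.3222  5.7454] gf 60.67795470356941
shift [-0.0698 -0.0015 -0.0376] turn [-0.0006 -0.0001 -0.0002] shift if turned first [-0.0698 -0.0015 -0.0376]
```

View pics/c.png

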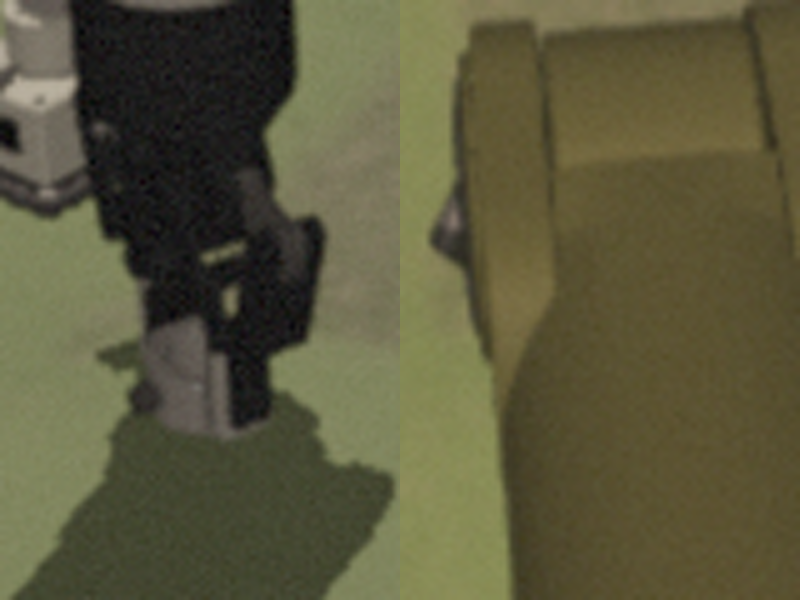

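The scene view shows the collar gripped upright between the pads, with the screw on the left at about crop (143,400). The opening is 43 mm and the grip force 60 N. I'll lift it and carry it to the drive.

```bash

python3 -m creep '[[[0,0,-0.7],[0,0,0],1],[[0,0,-1.5],[0,0,0],1],[[0,0,-2.5],[0,0,0],1],[[0,0,-3],[0,0,0],1],[[0,0,-3],[0,0,0],1],[[0,0,-2.5],[0,0,0],1],[[0,0,-1.3],[0,0,0],1],[[0,0,0],[0,0,0],1],[[0,0,0],[0,0,0],1]]' 
python3 go.py .5738 .0461 .145 80.8
```

```text
time: 12.65
position: [0.4492, -0.1065, 0.1452]
tcp_rot: [0.76, 3.048, -0.002]
contact_force: [-0.8, -0.0, -2.0]
gripper_width: 0.0429
gripper_force: 61.4
t 12.65 pos [ 0.4492 -0.1065  0.1452] yaw_y 61.99 w 0.04287636591705383 F [-0.8195 -0.0303 -1.9781] gf 61.392275243997574
shift [-3.8345 19.3287  0.0073] turn [-0.0009  0.0004 -0.3284] shift if turned first [-9.863  17.0594  0.0215]
```

```bash

python3 -m creep '[[[-0.4,2,0],[0,0,0],1],[[-0.5,2.6,0],[0,0,0],1],[[-0.6,3,0],[0,0,0],1],[[-0.6,3,0],[0,0,0],1],[[-0.6,3,0],[0,0,0],1],[[-0.6,3,0],[0,0,0],1],[[-0.53,2.73,0],[0,0,-0.1],1],[[0,0,0],[0,0,-0.1],1],[[0,0,0],[0,0,-0.08],1],[[0,0,0],[0,0,-0.048],1],[[0,0,0],[0,0,0],1],[[0,0,0],[0,0,0],1]]' 
python3 -m creep '[[[0,0,0],[0,0,0],1],[[0,0,0],[0,0,0],1],[[0,0,0],[0,0,0],1]]' >/dev/null
python3 go.py .5738 .0461 .118 80.8
python3 - <<'E'
from h import *
t=robot.get_image("top");s=robot.get_image("scene")
def c(im,x,y,w,h,W=400,H=600):return cv2.resize(im[y:y+h,x:x+w],(W,H),interpolation=cv2.INTER_CUBIC)
cv2.imwrite("pics/d.png",np.hstack([c(s,145,90,90,135),c(t,145,140,70,105)])[:,:,::-1])
E
```

```text
time: 13.65
position: [0.5726, 0.0463, 0.1431]
tcp_rot: [-0.254, -3.127, -0.001]
contact_force: [0.2, -0.1, -0.7]
gripper_width: 0.0432
gripper_force: 61.6
t 13.9 pos [0.5735 0.0462 0.1446] yaw_y 80.75 w 0.0431268442238074 F [-0.4006 -0.2339 -0.9668] gf 61.54133766889572
shift [-0.0342 -0.0042  2.6619] turn [-0.0002 -0.001  -0.0009] shift if turned first [-0.0314 -0.0049  2.6619]
```

View pics/d.png

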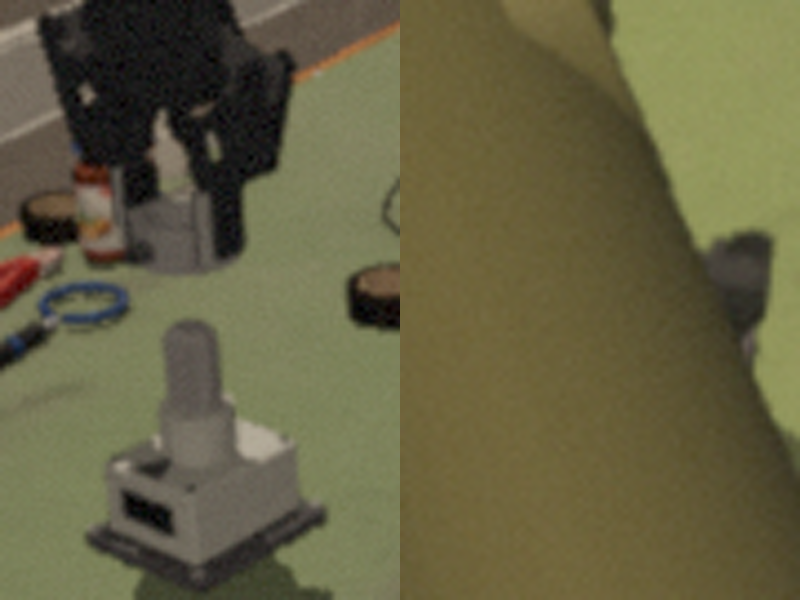

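The collar sits above the shaft with its axis in line: collar at about crop (185,240), shaft top at (191,325), screw on the pointer side. I'll go down in stages and watch the force.

```bash

python3 -m creep '[[[-0.03,0,1.3],[0,0,0],1],[[0,0,1.3],[0,0,0],1],[[0,0,0.5],[0,0,0],1],[[0,0,0.4],[0,0,0],1],[[0,0,0],[0,0,0],1],[[0,0,0],[0,0,0],1],[[0,0,0],[0,0,0],1]]' 
python3 go.py .5738 .0461 .0706 80.8
```

```text
time: 14.58
position: [0.5742, 0.0465, 0.1101]
tcp_rot: [-0.252, -3.131, -0.0]
contact_force: [-1.2, 0.1, -1.0]
gripper_width: 0.0431
gripper_force: 61.5
t 14.5833 pos [0.5742 0.0465 0.1101] yaw_y 80.8 w 0.04313103701123021 F [-1.1832  0.0665 -1.0416] gf 61.541598290205
shift [ 0.0331 -0.0427  3.947 ] turn [ 0.0002 -0.0004 -0.0001] shift if turned first [ 0.0345 -0.0418  3.947 ]
```

```bash

python3 -m creep '[[[0,0,0.3],[0,0,0],1],[[0,0,0.3],[0,0,0],1],[[0,0,0.3],[0,0,0],1],[[0,0,0],[0,0,0],1],[[0,0,0],[0,0,0],1]]' 
python3 go.py .5738 .0461 .0706 80.8
```

```text
time: 15.0
position: [0.5737, 0.0462, 0.1005]
tcp_rot: [-0.252, -3.13, -0.0]
contact_force: [0.2, 0.4, -0.7]
gripper_width: 0.0429
gripper_force: 61.5
t 15.0 pos [0.5737 0.0462 0.1005] yaw_y 80.78 w 0.04285174912394373 F [ 0.185   0.3855 -0.6707] gf 61.54206410050392
shift [-0.0132 -0.0093  2.993 ] turn [-0.0001 -0.0013 -0.0003] shift if turned first [-0.0092 -0.0096  2.993 ]
```

Already about 10 mm onto the shaft with no contact force, so I'll keep going.

```bash

python3 -m creep '[[[0,0,0.4],[0,0,0],1],[[0,0,0.4],[0,0,0],1],[[0,0,0.4],[0,0,0],1],[[0,0,0.4],[0,0,0],1],[[0,0,0.4],[0,0,0],1],[[0,0,0.4],[0,0,0],1],[[0,0,0.3],[0,0,0],1],[[0,0,0],[0,0,0],1],[[0,0,0],[0,0,0],1],[[0,0,0],[0,0,0],1]]' 
python3 go.py .5738 .0461 .0706 80.8
```

```text
time: 15.83
position: [0.574, 0.0463, 0.0739]
tcp_rot: [-0.252, -3.131, -0.0]
contact_force: [0.2, 0.6, -1.3]
gripper_width: 0.043
gripper_force: 61.5
t 15.8333 pos [0.574  0.0463 0.0739] yaw_y 80.79 w 0.043002679237166275 F [ 0.2136  0.5507 -1.3055] gf 61.54324382543564
shift [ 0.0187 -0.0278  0.3331] turn [ 0.0001 -0.0006 -0.0002] shift if turned first [ 0.0189 -0.0277  0.3331]
```

```bash

python3 -m creep '[[[0,0,0.15],[0,0,0],1],[[0,0,0.1],[0,0,0],1],[[0,0,0.1],[0,0,0],1],[[0,0,0.1],[0,0,0],1],[[0,0,0],[0,0,0],1],[[0,0,0],[0,0,0],1]]' 
python3 go.py .5738 .0461 .0706 80.8
```

```text
time: 16.33
position: [0.574, 0.0462, 0.0707]
tcp_rot: [-0.252, -3.131, 0.002]
contact_force: [-4.9, -1.2, 9.0]
gripper_width: 0.0428
gripper_force: 62.7
t 16.3333 pos [0.574  0.0462 0.0707] yaw_y 80.78 w 0.042842590431630856 F [-4.909  -1.2365  9.0293] gf 62.681384682655334
shift [ 0.0178 -0.0157  0.0063] turn [-0.0011 -0.0006 -0.0003] shift if turned first [ 0.0178 -0.0157  0.0063]
```

```bash
python3 -m creep '[[[0,0,0.03],[0,0,0],1],[[0,0,0],[0,0,0],1],[[0,0,0],[0,0,0],1],[[0,0,0],[0,0,0],1]]'
python3 - <<'E'
from h import *
s=robot.get_image("scene")
cv2.imwrite("pics/e.png",cv2.resize(s[130:230,145:245],(600,600),interpolation=cv2.INTER_CUBIC)[:,:,::-1])
E
```

```text
time: 16.67
position: [0.5741, 0.0462, 0.0707]
tcp_rot: [-0.252, -3.131, 0.002]
contact_force: [-4.9, -0.6, 10.0]
gripper_width: 0.043
gripper_force: 63.0
```

View pics/e.png

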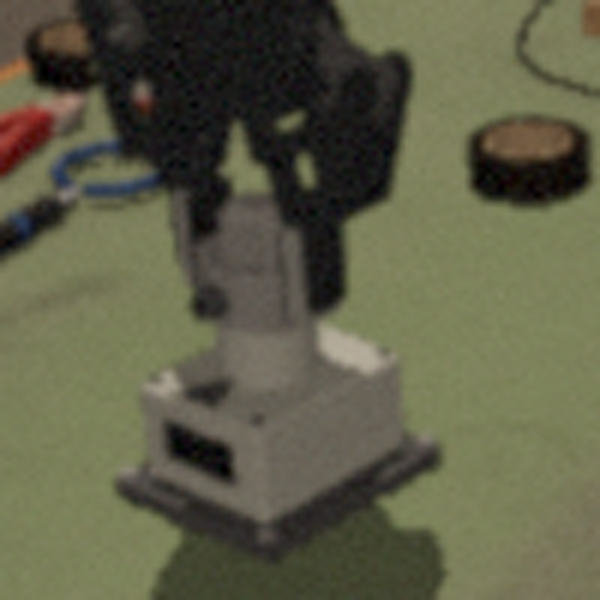

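The collar is down on the boss (about (262,325)). The screw at (208,300) is above the pointer at (210,390), and the shaft top shows through the bore, so I'm handing in.

```bash
python3 -c "
from plant import robot
print(robot.sign_off())"
```

```text
the job is handed in; nothing more can be done
None
```

I turned the shaft so its flat faces the pointer, seated the collar on the shoulder with its set screw on the flat, and handed in at about 17 s with the fingers still holding it; the hand-in returned no verdict.

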